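Hold a firmness reading on an avocado

TASK

Start a new firmness test: twist the blue spring-return knob on the console clockwise to its stop, then let go so that it springs back. Then press the red lever of the test stand down until the dial needle stands in the green sector, and finish while still holding the lever there with the needle in the green. Never let the needle reach the red sector, which bruises the fruit, leave the avocado in its cradle, and do not disturb the weight, tape roll or cup.

Things in the scene. Friction and masses are not known exactly. Their poses are not given: they have to be found in the camera images.
- stand: Green fruit firmness stand, fixed. Origin at the centre of its base's underside, z up. Base 160 (x) x 190 (y) x 15 mm; 18 mm steel columns at y = +-75 mm; crossbeam 50 (x) x 180 (y) mm, 182 to 232 mm high. A white V cradle at the centre carries the avocado. The red-handled lever sticks out along the stand's -x (roughly towards the robot); yaw within 0.3 rad.
- lever_pivot (a point): The lever's hinge axis, fixed on the stand: 35 mm to the stand's -x of its centre, 205 mm above the bench. The axis runs along the stand's y.
- lever_grip (a point): Moving point at the middle of the lever's red round handle, on its centre line, 150 mm from the pivot. The handle is 28 mm in diameter and 90 mm long, lying along the lever, with 45 mm of it on each side of this point; a 12 mm steel rod joins it to the pivot. This point moves on an arc about the pivot in the stand's x-z plane.
- lever (a joint): Lever angle in rad: 0 = released, handle pointing up 0.35 rad above level; grows as it is pressed down (level at 0.35), stop at 0.6. Springs back up when let go. About 4 N at the handle to start it, 7 N in the green. Drives the foot down 40 mm per rad: it meets the fruit at about 0.25, green is about 0.41 to 0.49, red begins at about 0.55.
- needle (a joint): Black needle of the dial, rad clockwise from zero: 0.25 rad per newton of foot force on the fruit. At 0 until the foot meets the fruit, then rises about 10 rad per rad of lever. Green sector 1.625 to 2.375 (6.5 to 9.5 N), red sector from 3.0 (12 N) on. At zero it points 1.875 rad counter-clockwise (from above) of the stand's +x; in mid-green (2.0) almost along +x, away from the lever.
- console: Grey start console 150 (x) x 130 (y) x 50 mm, fixed to the bench. Origin at the centre of its underside. Blue knob on top, 30 mm to -x of the centre; blank dark display on the +x half. Yaw within 0.4 rad.
- knob_grip (a point): On the knob's vertical axis, at the height to grip (80 mm above the bench). The knob's grip is an upright bar 42 mm long, 14 mm thick, from 62 to 92 mm above the bench, on a low 44 mm disc. Its x axis runs along the bar (along the console's x when the knob is at rest) and turns with it.
- knob (a joint): Knob angle in rad, clockwise seen from above: 0 = at rest, stop at 1.2. A spring drives it back to 0 when let go; torque about 0.06 N m at rest to 0.15 N m at the stop.
- foot: White pressing foot, a 20 mm disc on the lower end of the ram, over the avocado; origin at the centre of its lower face, 109 mm above the bench when released. The ram's upper end, above the crossbeam, carries a round dial gauge facing up, 104 mm in diameter, its face 288 mm above the bench, with a white face and green and red sectors; it sinks with the ram.
- avocado: Loose dark avocado lying in the V cradle along the stand's x, 95 mm long, 66 mm thick, about 0.2 kg. Origin at the underside of its thickest part, 33 mm above the bench when seated; its top is 99 mm above the bench.
- weight: Loose brass check weight, 44 mm diameter, 66 mm tall, bystander. Origin under its centre.
- tape_roll: Loose orange tape roll lying flat, 84 mm diameter, 30 mm high, bystander. Origin under its centre.
- cup: Loose white mug, 72 mm diameter, 85 mm tall, bystander. Origin under its centre.
Things that resemble listed ones, but are neither listed nor needed, are in the scene too. There is more than one size of the console; the one meant has the size given above.

How it is judged:
By the outcome, as a careful person would: the job done as asked, in the order asked, and still so for the second after the job is handed in, while the arm keeps its last pose, push and grip.
It also fails if it takes over 64 s, if anything falls off the work surface, if the arm or the gripper's body presses on something with over 40 N, if the wrist force passes 120 N, or if a joint passes its speed limit or range.

ROBOT

A 6-joint arm with a two-finger parallel gripper is mounted at the origin on the work surface. World frame = base frame: x ahead of the robot, y to its left, z up, the work surface at z = 0. Lengths are in m, angles in rad, forces in N, time in s.
With the tool pointing down it reaches from about 0.3 to 0.825 m from the base axis. Payload 5.4 kg.
Tool frame: the origin (TCP) lies on the centre line of the jaws, within the pads' length; the fingertips stand 17 mm ahead of it and the grasp point (between the pads) lies 2 mm behind it; y points along the fingers, x is the direction in which the jaws open and shut, and the axes are right-handed (so a half turn about y gives the same grasp; the last joint's range is limited). The gripper opens to 92 mm and grips with 3 to 60 N. Pads are 20 mm wide; open, the fingers measure 128 mm over their backs; the gripper's body (75 mm by 189 mm) begins 69 mm behind the grasp point.
Start: joints at [-1.386, 0.158, 1.597, -0, 1.386, -0.21], TCP at [0.221, -0.531, 0.232] pointing down, gripper open.
Joint ranges: [-2.91, 2.91], [-0.94, 2.29], [0.18, 2.7], [-1.29, 4.43], [0.17, 2.64], [-3, 3]. Speed limits (rad/s): [2.57, 2.57, 3.14, 3.14, 3.14, 3.14].

INTERFACE

Orientations are given as a 3x3 rotation matrix whose columns are the frame's x, y, z axes.
In Python, from rig import bot gives the robot as it stands. The module is installed in compiled form; this text tells all that it offers.
- The arm moves only by the tool play_rows, never from a script. Its argument "rows" is a list of rows, each an object with "linear": the shift along the tool's x, y, z in m, a list of three; "rotation": the turn, a rotation vector about the tool's x, y, z in degrees, a list of three; "gripper": the gripper command: -1 is fully open, 1 is shut, values between are in proportion. In form: [{"linear": [dx, dy, dz], "rotation": [ax, ay, az], "gripper": gripper}, ...]. A call has 1 to 20 rows; each row shifts and turns the commanded pose from where the row before left it, along the tool's axes as they then stand; what a row does not reach is not made up. A row lasts 1/10 s, in which the tool goes at most 50 mm and 8.59 degrees, less where a joint would pass 70% of its speed; a pose out of reach is approached as far as the arm can. A call with a gripper value outside its range is refused whole. The fingers move at their own pace and stop on an object; "grip_force" is the grip in N (left out, the last holds). Time passes only in rows, so rows that do not move let the fingers close. It gives the time, the measured TCP pose, the force and the opening at its end, in the units of the state.
- bot.get_state(): the state, without advancing time (a new reading comes with each control period).
- bot.snapshot(name): name is "side" or "top"; returns the picture (420x560x3 uint8, red, green, blue); there is no depth.
- bot.camera_params(name): a dict with "K" (3x3 intrinsics, pixels), "camera_from_world" (4x4, takes a point from world to camera coordinates). Camera axes: x right, y down, z forward; pixel columns grow to the right and rows downward; lengths in m; the calibration is good to about 2 mm. A picture is of the moment at which its call begins. camera_params takes no time and is no camera call.
- bot.sign_off(): hands the job in, once; it reports no verdict.
The state is a dict: "time_s": time; "joint_pos": joint angles; "joint_vel": joint speeds; "joint_efforts": joint torques, N m; "eef_pos": TCP position; "eef_rot": TCP orientation; "wrist_force": force on the tool from outside, world axes, zero at the start; "torque": the same for the moment, N m; "finger_gap": finger opening in m.
Only numpy, scipy, OpenCV 4.12 (cv2) and the standard library are available. Lean on these libraries where they do the work, as an engineer would, in place of code of your own. Each camera call takes 0.05 s, during which the arm holds its last target.

## Working session

There is one attempt and no reset: what is moved stays moved. The work goes in short steps, Python scripts to look and compute and a tool call to move; the robot and the scene stay as the last step left them, time stands still between calls to the robot, and variables do not carry over. Pictures are saved under pics/ and viewed, and the job is handed in when it is done.

Besides the shell and the picture viewer there is one more tool, called after "Call:" by a JSON object that holds its "fn" and its "kwargs", one argument or row to a line. play_rows: Moves the arm, as the interface text tells. Its arguments: {"type":"object","properties":{"rows":{"type":"array","items":{"type":"object","properties":{"linear":{"type":"array","items":{"type":"number"}},"rotation":{"type":"array","items":{"type":"number"}},"gripper":{"type":"number"}}}},"grip_force":{"type":"number"}},"required":["rows"]}

```bash
mkdir -p pics
python3 - <<'E'
from rig import bot
import cv2
for n in("side","top"):
    im=bot.snapshot(n); cv2.imwrite(f"pics/{n}0.png",im[:,:,::-1]); p=bot.camera_params(n); print(n,p["K"].round(1).tolist(),p["camera_from_world"].round(4).tolist())
s=bot.get_state(); print({k:(v if not hasattr(v,'round') else v.round(3).tolist()) for k,v in s.items()})
E
```

```text
side [[392.9, 0.0, 272.8], [0.0, 392.9, 204.4], [0.0, 0.0, 1.0]] [[-0.7393, -0.6733, 0.004, 0.3683], [-0.3396, 0.3677, -0.8657, 0.3251], [0.5814, -0.6414, -0.5005, 0.8381], [0.0, 0.0, 0.0, 1.0]]
top [[484.3, 0.0, 264.4], [0.0, 484.3, 205.8], [0.0, 0.0, 1.0]] [[-0.0278, -0.9996, -0.0048, 0.0241], [-0.992, 0.0282, -0.1227, 0.5156], [0.1228, 0.0014, -0.9924, 1.6431], [0.0, 0.0, 0.0, 1.0]]
{'time_s': 0.1, 'joint_pos': [-1.386, 0.159, 1.598, -0.0, 1.386, -0.21], 'joint_vel': [-0.001, -0.001, -0.004, 0.001, 0.001, -0.001], 'joint_efforts': [0.0, -38.651, -32.296, 0.07, 0.034, -0.0], 'eef_pos': [0.221, -0.53, 0.231], 'eef_rot': [[0.385, -0.0, 0.923], [-0.923, 0.002, 0.385], [-0.002, -1.0, 0.0]], 'wrist_force': [0.78, -0.171, -0.233], 'torque': [0.009, 0.063, 0.029], 'finger_gap': 0.09183322472989991}
```

View pics/side0.png

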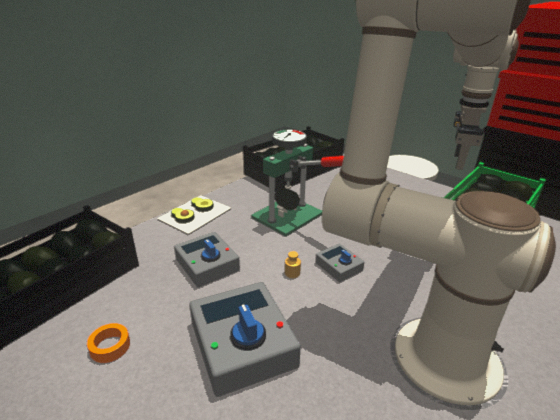

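View pics/top0.png

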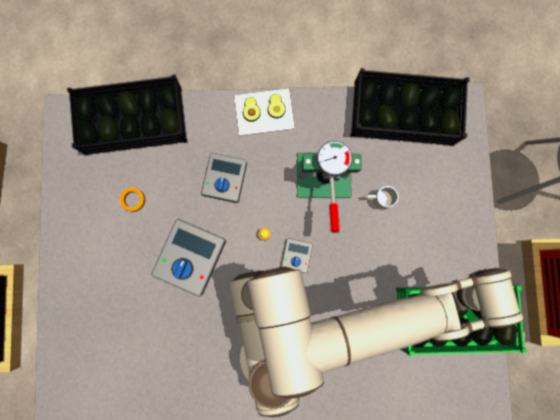

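The top view shows three consoles at about (188,257), (225,178) and (296,255). The stand is at (325,175), its handle at (335,217), the cup at (387,197), the weight at (264,234) and the tape at (132,199). Next I measure these.

```bash
cat > h.py <<'E'
import numpy as np, cv2
from rig import bot
def ray(n,uv):
    p=bot.camera_params(n);T=p["camera_from_world"];R=T[:3,:3];c=-R.T@T[:3,3]
    d=R.T@np.linalg.inv(p["K"])@np.array([uv[0],uv[1],1.]);return c,d/np.linalg.norm(d)
def onz(n,uv,z):
    c,d=ray(n,uv);return c+d*(z-c[2])/d[2]
def proj(n,X):
    p=bot.camera_params(n);q=p["camera_from_world"][:3,:3]@np.array(X)+p["camera_from_world"][:3,3];q=p["K"]@q;return q[:2]/q[2]
def tri(u1,u2,a="side",b="top"):
    c1,d1=ray(a,u1);c2,d2=ray(b,u2)
    s=np.linalg.lstsq(np.c_[d1,-d2],c2-c1,rcond=None)[0]
    A=c1+s[0]*d1;B=c2+s[1]*d2;return (A+B)/2,np.linalg.norm(A-B)
E
python3 - <<'E'
from h import *
im=cv2.imread("pics/top0.png")
hsv=cv2.cvtColor(im,cv2.COLOR_BGR2HSV)
m=cv2.inRange(hsv,(100,140,60),(125,255,255))
n,l,st,ce=cv2.connectedComponentsWithStats(m)
for i in range(1,n):
    if st[i,4]>15:
        print("blue",st[i],ce[i].round(1), onz("top",ce[i],.08).round(3))
cv2.imwrite("pics/topA.png",cv2.resize(im[120:300,140:410],None,fx=2.9,fy=2.9,interpolation=cv2.INTER_CUBIC))
s=cv2.imread("pics/side0.png")
cv2.imwrite("pics/sideA.png",cv2.resize(s[110:290,150:390],None,fx=3.2,fy=3.2,interpolation=cv2.INTER_CUBIC))
E
```

```text
blue [215 179  13  12 113] [221.5 184.8] [0.586 0.152 0.08 ]
blue [292 258   8   8  48] [295.4 261.5] [ 0.321 -0.088  0.08 ]
blue [173 260  19  18 257] [181.5 269.1] [0.307 0.289 0.08 ]
```

View pics/topA.png

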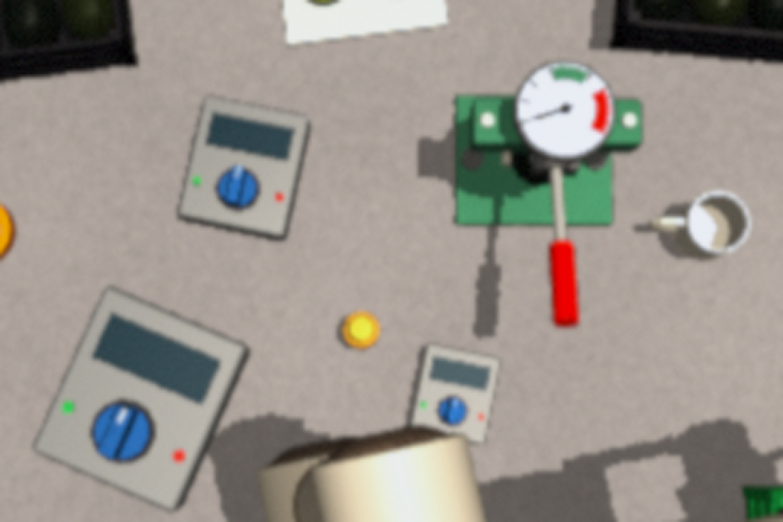

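View pics/sideA.png

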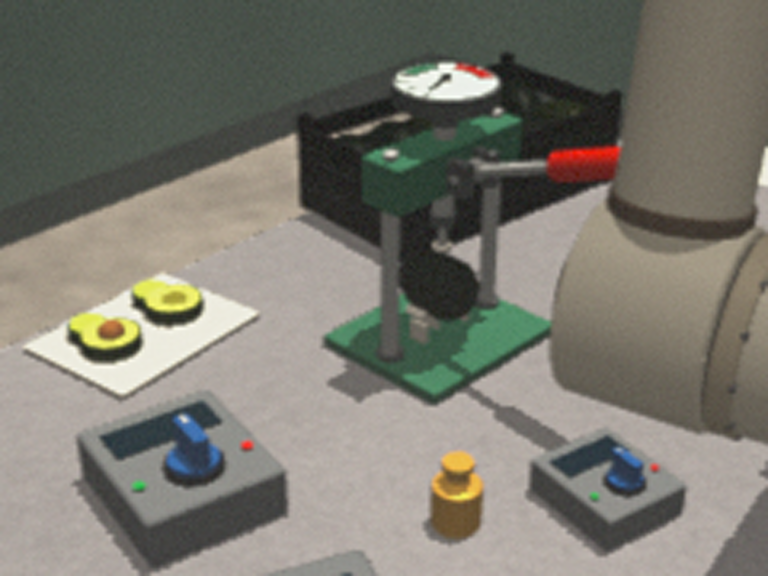

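The middle console's top-face corners in the crop are (208,97), (307,120), (281,237) and (179,214). I check the sizes of all the consoles, and the stand points.

Run:
```python
from h import *
c=lambda p:(p[0]/2.9+140-.33,p[1]/2.9+120-.33)
S={"mid":([(208,97),(307,120),(281,237),(179,214)],.05),"big":([(110,288),(245,348),(172,507),(36,449)],.07),"small":([(427,346),(497,361),(484,442),(410,430)],.035)}
for k,(q,z) in S.items():
    P=[onz("top",c(p),z)[:2] for p in q]
    L=[np.linalg.norm(P[i]-P[(i+1)%4]) for i in range(4)]
    d=P[0]-P[3]+P[1]-P[2]
    w=P[0]-P[1]+P[3]-P[2]
    yaw=(np.arctan2(d[1],d[0]),np.arctan2(-w[0],w[1])); ctr=sum(P)/4;y=np.mean(yaw)
    print(k,np.round(L,3),np.round(yaw,3),ctr.round(3),"knob",(ctr-.03*np.array([np.cos(y),np.sin(y)])).round(3))
B=[onz("top",c(p),.015)[:2] for p in [(456,95),(612,95),(612,224),(456,224)]]; print("base",np.round(B,3))
X=[onz("top",c(p),.232)[:2] for p in [(474,97),(642,99),(641,150),(474,147)]]; print("beam",np.round(X,3),np.mean(X,0).round(3))
print("bolts",[onz("top",c(p),.232)[:2].round(3) for p in[(488,121),(629,120)]])
print("dial", onz("top",c((564,110)),.288).round(3))
# handle
im=cv2.imread("pics/top0.png");hsv=cv2.cvtColor(im,cv2.COLOR_BGR2HSV)
m=cv2.inRange(hsv,(0,180,90),(8,255,255))|cv2.inRange(hsv,(172,180,90),(180,255,255))
m2=np.zeros_like(m);m2[195:240,320:350]=m[195:240,320:350]
ys,xs=np.nonzero(m2);print("red px",xs.mean(),ys.mean(),cv2.minAreaRect(np.c_[xs,ys].astype(np.float32)))
h=.205+.15*np.sin(.35)
print("handle",onz("top",(xs.mean(),ys.mean()),h).round(3),h)
for n,p,z in(("weight",(361,330),.066),("cup",(718,222),.085)): print(n,onz("top",c(p),z).round(3))
for n in ["side"]:
  s=cv2.imread("pics/side0.png");hs=cv2.cvtColor(s,cv2.COLOR_BGR2HSV);mb=cv2.inRange(hs,(100,140,50),(125,255,255));_,l,st,ce=cv2.connectedComponentsWithStats(mb)
  print([(st[i].tolist(),ce[i].round(1)) for i in range(1,len(st)) if st[i,4]>15])
  k=[i for i in range(1,len(st)) if st[i,4]>15 and 200<ce[i][0]<225]
  print(proj("side",(.584,.152,.092)),proj("side",(.584,.152,.05)))
```

```text
mid [0.122 0.144 0.124 0.145] [-0.246 -0.256] [0.617 0.147] knob [0.588 0.154]
big [0.172 0.199 0.17  0.202] [-0.445 -0.433] [0.347 0.268] knob [0.32  0.281]
small [0.084 0.096 0.088 0.1  ] [-0.216 -0.213] [ 0.341 -0.095] knob [ 0.312 -0.088]
base [[ 0.705 -0.111]
 [ 0.7   -0.301]
 [ 0.541 -0.293]
 [ 0.546 -0.105]]
beam [[ 0.651 -0.115]
 [ 0.644 -0.293]
 [ 0.589 -0.289]
 [ 0.597 -0.113]] [ 0.621 -0.202]
bolts [array([ 0.625, -0.129]), array([ 0.622, -0.278])]
dial [ 0.622 -0.201  0.288]
red px 334.0 217.43119266055047 ((334.00225830078125, 217.033203125), (28.27057647705078, 7.7162041664123535), 86.18592071533203)
handle [ 0.447 -0.197  0.256] 0.2564346711183177
weight [0.418 0.013 0.066]
cup [ 0.53  -0.403  0.085]
[([205, 241, 9, 7, 33], array([209.6, 244.2])), ([202, 251, 7, 7, 25], array([204.8, 254.5])), ([239, 304, 25, 37, 285], array([251.5, 321.4])), ([233, 323, 16, 20, 153], array([238.5, 333.4]))]
[209.92476883 243.54538234] [211.11402882 256.30568219]
```

The middle console matches, at about 150x130 mm, with its knob at (0.587,0.153) and yaw -0.25. The stand is at (0.622,-0.2015) with yaw -0.026. I move above the knob, lifting first.

Call:
{"fn": "play_rows", "kwargs": {
  "rows": [
    {"linear":[0,-0.034,0],"rotation":[0,0,0],"gripper":-1},
    {"linear":[0,-0.034,0],"rotation":[0,0,0],"gripper":-1},
    {"linear":[0,-0.034,0],"rotation":[0,0,0],"gripper":-1},
    {"linear":[0,-0.034,0],"rotation":[0,0,0],"gripper":-1},
    {"linear":[0,-0.034,0],"rotation":[0,0,0],"gripper":-1}
  ]
}}

```text
time_s: 0.6
eef_pos: [0.2211, -0.5304, 0.4024]
eef_rot: [[0.385, -0.0, 0.923], [-0.923, 0.001, 0.385], [-0.001, -1.0, 0.0]]
wrist_force: [0.8, -0.5, 0.4]
finger_gap: 0.0921
```

Call:
{"fn": "play_rows", "kwargs": {
  "rows": [
    {"linear":[-0.0245,0,0.03],"rotation":[0,0,0],"gripper":-1},
    {"linear":[-0.0245,0,0.03],"rotation":[0,0,0],"gripper":-1},
    {"linear":[-0.0245,0,0.03],"rotation":[0,0,0],"gripper":-1},
    {"linear":[-0.0245,0,0.03],"rotation":[0,0,0],"gripper":-1},
    {"linear":[-0.0245,0,0.03],"rotation":[0,0,0],"gripper":-1},
    {"linear":[-0.0245,0,0.03],"rotation":[0,0,0],"gripper":-1},
    {"linear":[-0.0245,0,0.03],"rotation":[0,0,0],"gripper":-1},
    {"linear":[-0.0245,0,0.03],"rotation":[0,0,0],"gripper":-1},
    {"linear":[-0.0245,0,0.03],"rotation":[0,0,0],"gripper":-1},
    {"linear":[-0.0245,0,0.03],"rotation":[0,0,0],"gripper":-1},
    {"linear":[-0.0245,0,0.03],"rotation":[0,0,0],"gripper":-1},
    {"linear":[-0.0245,0,0.03],"rotation":[0,0,0],"gripper":-1},
    {"linear":[-0.0245,0,0.03],"rotation":[0,0,0],"gripper":-1},
    {"linear":[-0.0245,0,0.03],"rotation":[0,0,0],"gripper":-1},
    {"linear":[-0.0245,0,0.03],"rotation":[0,0,0],"gripper":-1},
    {"linear":[-0.0245,0,0.03],"rotation":[0,0,0],"gripper":-1},
    {"linear":[-0.0245,0,0.03],"rotation":[0,0,0],"gripper":-1},
    {"linear":[-0.0245,0,0.03],"rotation":[0,0,0],"gripper":-1},
    {"linear":[-0.0245,0,0.03],"rotation":[0,0,0],"gripper":-1},
    {"linear":[-0.0245,0,0.03],"rotation":[0,0,0],"gripper":-1}
  ]
}}

```text
time_s: 2.6
eef_pos: [0.5869, 0.1539, 0.4009]
eef_rot: [[0.385, -0.001, 0.923], [-0.923, -0.0, 0.385], [-0.0, -1.0, -0.001]]
wrist_force: [0.4, -0.1, 0.8]
finger_gap: 0.0924
```

Call:
{"fn": "play_rows", "kwargs": {
  "rows": [
    {"linear":[0,0,0],"rotation":[0,-8,0],"gripper":-1},
    {"linear":[0,0,0],"rotation":[0,-8,0],"gripper":-1},
    {"linear":[0,0,0],"rotation":[0,-8,0],"gripper":-1},
    {"linear":[0,0,0],"rotation":[0,-8,0],"gripper":-1},
    {"linear":[0,0,0],"rotation":[0,-8,0],"gripper":-1},
    {"linear":[0,0,0],"rotation":[0,-8,0],"gripper":-1},
    {"linear":[0,0,0],"rotation":[0,-8,0],"gripper":-1},
    {"linear":[0,0,0],"rotation":[0,-8,0],"gripper":-1},
    {"linear":[0,0,0],"rotation":[0,-8,0],"gripper":-1},
    {"linear":[0,0,0],"rotation":[0,-8,0],"gripper":-1}
  ]
}}

```text
time_s: 3.6
eef_pos: [0.5863, 0.1523, 0.4009]
eef_rot: [[0.975, -0.001, -0.224], [0.224, -0.0, 0.975], [-0.001, -1.0, 0.0]]
wrist_force: [-0.0, -0.5, 0.4]
finger_gap: 0.0921
```

```bash
cat > st.py <<'E'
from rig import bot
import numpy as np
s=bot.get_state()
R=np.array(s["eef_rot"]);print("t",s["time_s"],"q",np.round(s["joint_pos"],3),"p",np.round(s["eef_pos"],4),"F",np.round(s["wrist_force"],2),"M",np.round(s["torque"],3),"gap",round(s["finger_gap"],4))
print("R",R.round(3).tolist(),"xang",np.degrees(np.arctan2(R[1,0],R[0,0])).round(2))
E
python3 st.py
```

```text
t 3.6 q [ 0.055  0.192  1.23   0.     1.72  -0.171] p [0.5863 0.1523 0.4009] F [-0.04 -0.54  0.41] M [ 0.028 -0.087 -0.008] gap 0.0921
R [[0.975, -0.001, -0.224], [0.224, -0.0, 0.975], [-0.001, -1.0, 0.0]] xang 12.95
```

Call:
{"fn": "play_rows", "kwargs": {
  "rows": [
    {"linear":[0,0,0],"rotation":[0,-7.85,0],"gripper":-1},
    {"linear":[0,0,0],"rotation":[0,-7.85,0],"gripper":-1},
    {"linear":[0,0,0],"rotation":[0,-7.85,0],"gripper":-1},
    {"linear":[0,0,0],"rotation":[0,-7.85,0],"gripper":-1},
    {"linear":[0,0,0],"rotation":[0,-7.85,0],"gripper":-1},
    {"linear":[0,0,0],"rotation":[0,-7.85,0],"gripper":-1},
    {"linear":[0,0,0],"rotation":[0,-7.85,0],"gripper":-1},
    {"linear":[0,0,0],"rotation":[0,-7.85,0],"gripper":-1},
    {"linear":[0,0.03,0],"rotation":[0,0,0],"gripper":-1},
    {"linear":[0,0.04,0],"rotation":[0,0,0],"gripper":-1},
    {"linear":[0,0.04,0],"rotation":[0,0,0],"gripper":-1},
    {"linear":[0,0.04,0],"rotation":[0,0,0],"gripper":-1},
    {"linear":[0,0.04,0],"rotation":[0,0,0],"gripper":-1},
    {"linear":[0,0.04,0],"rotation":[0,0,0],"gripper":-1},
    {"linear":[0,0,0],"rotation":[0,0,0],"gripper":-1}
  ]
}}

```text
time_s: 5.1
eef_pos: [0.5817, 0.152, 0.1645]
eef_rot: [[0.252, -0.014, -0.968], [0.968, -0.001, 0.252], [-0.004, -1.0, 0.013]]
wrist_force: [-1.3, 0.2, -0.1]
finger_gap: 0.092
```

```bash
python3 st.py
python3 - <<'E'
from h import *
s=bot.snapshot("side")[:,:,::-1];cv2.imwrite("pics/s1.png",cv2.resize(s[110:290,150:390],None,fx=3.2,fy=3.2,interpolation=cv2.INTER_CUBIC))
E
```

```text
t 5.1 q [ 0.055  0.292  1.576 -0.     1.287 -1.261] p [0.5817 0.152  0.1645] F [-1.35  0.17 -0.13] M [ 0.056 -0.071  0.012] gap 0.092
R [[0.252, -0.014, -0.968], [0.968, -0.001, 0.252], [-0.004, -1.0, 0.013]] xang 75.42
```

View pics/s1.png

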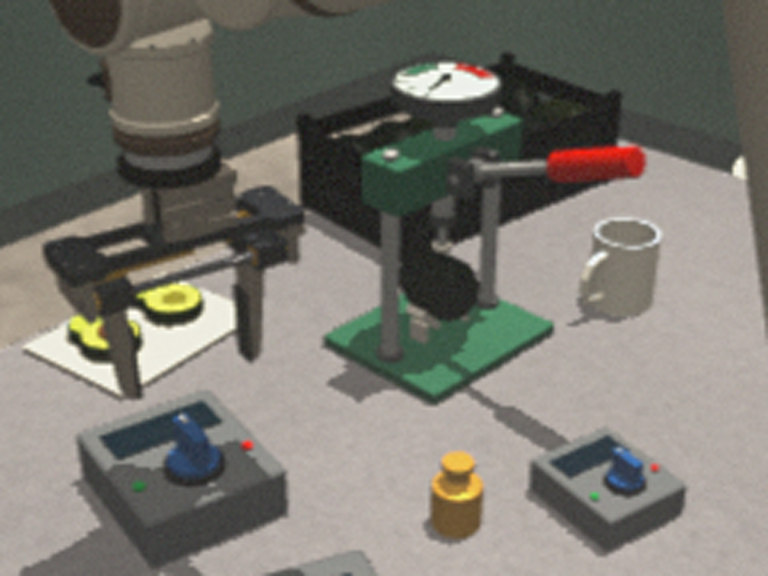

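The side view shows the gripper above the middle console, with the bar at about (188,440) and the fingers on either side of it. I let the arm settle, then read the pose.

Call:
{"fn": "play_rows", "kwargs": {
  "rows": [
    {"linear":[0,0,0],"rotation":[0,0,0],"gripper":-1},
    {"linear":[0,0,0],"rotation":[0,0,0],"gripper":-1}
  ]
}}

```text
time_s: 5.35
eef_pos: [0.5884, 0.1525, 0.1748]
eef_rot: [[0.252, 0.005, -0.968], [0.968, 0.0, 0.252], [0.002, -1.0, -0.005]]
wrist_force: [0.3, 0.2, -0.2]
finger_gap: 0.0919
```

```bash
python3 st.py
```

```text
t 5.35 q [ 0.055  0.284  1.564  0.     1.288 -1.261] p [0.5884 0.1525 0.1748] F [ 0.28  0.19 -0.16] M [ 0.104 -0.172 -0.009] gap 0.0919
R [[0.252, 0.005, -0.968], [0.968, 0.0, 0.252], [0.002, -1.0, -0.005]] xang 75.42
```

Call:
{"fn": "play_rows", "kwargs": {
  "rows": [
    {"linear":[0,0.012,0],"rotation":[0,0,0],"gripper":-1},
    {"linear":[0,0.012,0],"rotation":[0,0,0],"gripper":-1},
    {"linear":[0,0.012,0],"rotation":[0,0,0],"gripper":-1},
    {"linear":[0,0.012,0],"rotation":[0,0,0],"gripper":-1},
    {"linear":[0,0.012,0],"rotation":[0,0,0],"gripper":-1},
    {"linear":[0,0.012,0],"rotation":[0,0,0],"gripper":-1},
    {"linear":[0,0.008,0],"rotation":[0,0,0],"gripper":-1},
    {"linear":[0,0.005,0],"rotation":[0,0,0],"gripper":-1},
    {"linear":[0,0,0],"rotation":[0,0,0],"gripper":-1},
    {"linear":[0,0,0],"rotation":[0,0,0],"gripper":-1},
    {"linear":[0,0,0],"rotation":[0,0,0],"gripper":-1}
  ]
}}

```text
time_s: 6.45
eef_pos: [0.5871, 0.1524, 0.0874]
eef_rot: [[0.252, 0.001, -0.968], [0.968, 0.0, 0.252], [0.0, -1.0, -0.001]]
wrist_force: [0.7, -0.2, -0.8]
finger_gap: 0.0917
```

```bash
python3 st.py
python3 - <<'E'
from h import *
s=bot.snapshot("side")[:,:,::-1];cv2.imwrite("pics/s2.png",cv2.resize(s[190:290,150:290],None,fx=5,fy=5,interpolation=cv2.INTER_CUBIC))
E
```

```text
t 6.45 q [ 0.055  0.383  1.625  0.     1.132 -1.261] p [0.5871 0.1524 0.0874] F [ 0.75 -0.2  -0.84] M [ 0.035 -0.161  0.03 ] gap 0.0917
R [[0.252, 0.001, -0.968], [0.968, 0.0, 0.252], [0.0, -1.0, -0.001]] xang 75.42
```

View pics/s2.png

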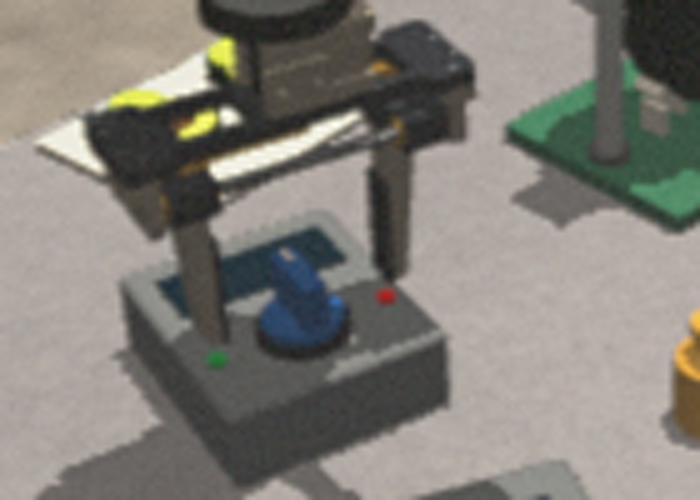

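The crop shows the bar at about (300,290) between the fingers at (205,290) and (390,230). The opening is aligned with it and clear. I close on the bar.

Call:
{"fn": "play_rows", "kwargs": {
  "grip_force": 25,
  "rows": [
    {"linear":[0,0.003,0],"rotation":[0,0,0],"gripper":1},
    {"linear":[0,0,0],"rotation":[0,0,0],"gripper":1},
    {"linear":[0,0,0],"rotation":[0,0,0],"gripper":1},
    {"linear":[0,0,0],"rotation":[0,0,0],"gripper":1},
    {"linear":[0,0,0],"rotation":[0,0,0],"gripper":1},
    {"linear":[0,0,0],"rotation":[0,0,0],"gripper":1},
    {"linear":[0,0,0],"rotation":[0,0,0],"gripper":1},
    {"linear":[0,0,0],"rotation":[0,0,0],"gripper":1}
  ]
}}

```text
time_s: 7.3
eef_pos: [0.5865, 0.1523, 0.0836]
eef_rot: [[0.252, -0.0, -0.968], [0.968, 0.0, 0.252], [0.0, -1.0, 0.0]]
wrist_force: [-0.3, 0.6, 0.7]
finger_gap: 0.0301
```

```bash
python3 st.py
```

```text
t 7.3 q [ 0.055  0.388  1.627  0.     1.126 -1.261] p [0.5865 0.1523 0.0836] F [-0.35  0.56  0.67] M [ 0.035 -0.149 -0.013] gap 0.0301
R [[0.252, -0.0, -0.968], [0.968, 0.0, 0.252], [0.0, -1.0, 0.0]] xang 75.42
```

Still closing.

Call:
{"fn": "play_rows", "kwargs": {
  "rows": [
    {"linear":[0,0,0],"rotation":[0,0,0],"gripper":1},
    {"linear":[0,0,0],"rotation":[0,0,0],"gripper":1},
    {"linear":[0,0,0],"rotation":[0,0,0],"gripper":1},
    {"linear":[0,0,0],"rotation":[0,0,0],"gripper":1},
    {"linear":[0,0,0],"rotation":[0,0,0],"gripper":1}
  ]
}}

```text
time_s: 7.8
eef_pos: [0.5866, 0.1527, 0.0836]
eef_rot: [[0.252, 0.0, -0.968], [0.968, 0.001, 0.252], [0.001, -1.0, -0.0]]
wrist_force: [1.4, 1.7, -0.8]
finger_gap: 0.014
```

```bash
python3 st.py
```

```text
t 7.8 q [ 5.500e-02  3.880e-01  1.627e+00  1.000e-03  1.126e+00 -1.261e+00] p [0.5866 0.1527 0.0836] F [ 1.41  1.68 -0.78] M [ 0.439 -0.322  0.034] gap 0.014
R [[0.252, 0.0, -0.968], [0.968, 0.001, 0.252], [0.001, -1.0, -0.0]] xang 75.42
```

Call:
{"fn": "play_rows", "kwargs": {
  "rows": [
    {"linear":[0,0,0],"rotation":[0,5,0],"gripper":1},
    {"linear":[0,0,0],"rotation":[0,5,0],"gripper":1},
    {"linear":[0,0,0],"rotation":[0,5,0],"gripper":1},
    {"linear":[0,0,0],"rotation":[0,5,0],"gripper":1},
    {"linear":[0,0,0],"rotation":[0,5,0],"gripper":1},
    {"linear":[0,0,0],"rotation":[0,5,0],"gripper":1},
    {"linear":[0,0,0],"rotation":[0,5,0],"gripper":1},
    {"linear":[0,0,0],"rotation":[0,5,0],"gripper":1},
    {"linear":[0,0,0],"rotation":[0,5,0],"gripper":1},
    {"linear":[0,0,0],"rotation":[0,5,0],"gripper":1},
    {"linear":[0,0,0],"rotation":[0,5,0],"gripper":1},
    {"linear":[0,0,0],"rotation":[0,5,0],"gripper":1},
    {"linear":[0,0,0],"rotation":[0,5,0],"gripper":1},
    {"linear":[0,0,0],"rotation":[0,0,0],"gripper":1},
    {"linear":[0,0,0],"rotation":[0,0,0],"gripper":1}
  ]
}}

```text
time_s: 9.3
eef_pos: [0.5886, 0.1545, 0.0837]
eef_rot: [[0.984, 0.006, -0.181], [0.181, 0.004, 0.984], [0.007, -1.0, 0.003]]
wrist_force: [8.6, 8.8, -8.1]
finger_gap: 0.0138
```

```bash
python3 st.py
```

```text
t 9.3 q [ 0.056  0.389  1.626  0.004  1.121 -0.127] p [0.5886 0.1545 0.0837] F [ 8.59  8.84 -8.1 ] M [ 1.687 -1.629  0.187] gap 0.0138
R [[0.984, 0.006, -0.181], [0.181, 0.004, 0.984], [0.007, -1.0, 0.003]] xang 10.41
```

Call:
{"fn": "play_rows", "kwargs": {
  "rows": [
    {"linear":[0,0,0],"rotation":[0,2,0],"gripper":1},
    {"linear":[0,0,0],"rotation":[0,2,0],"gripper":1},
    {"linear":[0,0,0],"rotation":[0,0,0],"gripper":1},
    {"linear":[0,0,0],"rotation":[0,0,0],"gripper":1}
  ]
}}

```text
time_s: 9.7
eef_pos: [0.5887, 0.1545, 0.0837]
eef_rot: [[0.994, 0.006, -0.112], [0.112, 0.004, 0.994], [0.007, -1.0, 0.003]]
wrist_force: [9.5, 9.2, -8.1]
finger_gap: 0.0139
```

```bash
python3 st.py
```

```text
t 9.7 q [ 0.056  0.389  1.626  0.004  1.12  -0.058] p [0.5887 0.1545 0.0837] F [ 9.5   9.23 -8.09] M [ 1.72  -1.659  0.32 ] gap 0.0139
R [[0.994, 0.006, -0.112], [0.112, 0.004, 0.994], [0.007, -1.0, 0.003]] xang 6.44
```

Call:
{"fn": "play_rows", "kwargs": {
  "rows": [
    {"linear":[0,0,0],"rotation":[0,2,0],"gripper":1},
    {"linear":[0,0,0],"rotation":[0,2,0],"gripper":1},
    {"linear":[0,0,0],"rotation":[0,0,0],"gripper":1},
    {"linear":[0,0,0],"rotation":[0,0,0],"gripper":1}
  ]
}}

```text
time_s: 10.1
eef_pos: [0.5887, 0.1545, 0.0837]
eef_rot: [[0.999, 0.006, -0.044], [0.044, 0.004, 0.999], [0.007, -1.0, 0.004]]
wrist_force: [9.3, 9.7, -9.4]
finger_gap: 0.0149
```

```bash
python3 st.py
```

```text
t 10.1 q [0.057 0.389 1.626 0.004 1.12  0.011] p [0.5887 0.1545 0.0837] F [ 9.34  9.72 -9.4 ] M [ 1.75  -1.735  0.778] gap 0.0149
R [[0.999, 0.006, -0.044], [0.044, 0.004, 0.999], [0.007, -1.0, 0.004]] xang 2.5
```

The torque jumped from 0.19 to 0.32 to 0.78 N m and the fingers began to slip at 73°, so the stop is reached. I take a picture, then release.

Run:
```python
from h import *
s=bot.snapshot("side")[:,:,::-1];cv2.imwrite("pics/s3.png",cv2.resize(s[190:290,150:290],None,fx=5,fy=5,interpolation=cv2.INTER_CUBIC))
```

Call:
{"fn": "play_rows", "kwargs": {
  "rows": [
    {"linear":[0,0,0],"rotation":[0,0,0],"gripper":-1},
    {"linear":[0,0,0],"rotation":[0,0,0],"gripper":-1},
    {"linear":[0,0,0],"rotation":[0,0,0],"gripper":-1},
    {"linear":[0,0,0],"rotation":[0,0,0],"gripper":-1},
    {"linear":[0,0,0],"rotation":[0,0,0],"gripper":-1},
    {"linear":[0,0,0],"rotation":[0,0,0],"gripper":-1},
    {"linear":[0,0,0],"rotation":[0,0,0],"gripper":-1},
    {"linear":[0,0,0],"rotation":[0,0,0],"gripper":-1},
    {"linear":[0,0,0],"rotation":[0,0,0],"gripper":-1},
    {"linear":[0,0,0],"rotation":[0,0,0],"gripper":-1},
    {"linear":[0,0,0],"rotation":[0,0,0],"gripper":-1},
    {"linear":[0,0,0],"rotation":[0,0,0],"gripper":-1}
  ]
}}

```text
time_s: 11.35
eef_pos: [0.5865, 0.1523, 0.0836]
eef_rot: [[0.999, 0.0, -0.042], [0.042, -0.0, 0.999], [0.0, -1.0, -0.0]]
wrist_force: [0.0, 0.0, -1.0]
finger_gap: 0.092
```

```bash
python3 st.py
python3 - <<'E'
from h import *
s=bot.snapshot("side")[:,:,::-1];cv2.imwrite("pics/s4.png",cv2.resize(s[190:290,150:290],None,fx=5,fy=5,interpolation=cv2.INTER_CUBIC))
a=cv2.imread("pics/s3.png");b=cv2.imread("pics/s4.png");cv2.imwrite("pics/s34.png",cv2.resize(np.hstack([a,b]),(800,286)))
E
```

```text
t 11.35 q [ 0.055  0.388  1.627 -0.     1.126  0.013] p [0.5865 0.1523 0.0836] F [ 0.03  0.05 -1.  ] M [-0.041 -0.11  -0.004] gap 0.092
R [[0.999, 0.0, -0.042], [0.042, -0.0, 0.999], [0.0, -1.0, -0.0]] xang 2.42
```

View pics/s34.png

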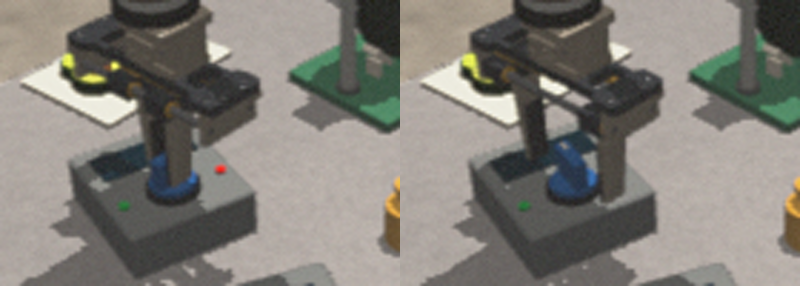

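The left picture shows the knob turned to the stop, the right one shows it sprung back with its bar along the console at (572,165), free of the fingers. I lift, go above the lever handle, shut the fingers and turn.

Call:
{"fn": "play_rows", "kwargs": {
  "rows": [
    {"linear":[0,-0.016,0],"rotation":[0,0,0],"gripper":-1},
    {"linear":[0,-0.04,0],"rotation":[0,0,0],"gripper":-1},
    {"linear":[0,-0.04,0],"rotation":[0,0,0],"gripper":-1},
    {"linear":[0,-0.04,0],"rotation":[0,0,0],"gripper":-1},
    {"linear":[0,-0.04,0],"rotation":[0,0,0],"gripper":1},
    {"linear":[0,-0.04,0],"rotation":[0,0,0],"gripper":1},
    {"linear":[0,-0.04,0],"rotation":[0,0,0],"gripper":1},
    {"linear":[0,-0.04,0],"rotation":[0,0,0],"gripper":1},
    {"linear":[0,-0.04,0],"rotation":[0,0,0],"gripper":1},
    {"linear":[0,0,0],"rotation":[0,0,0],"gripper":1}
  ]
}}

```text
time_s: 12.4
eef_pos: [0.5878, 0.1525, 0.4286]
eef_rot: [[0.999, 0.014, -0.042], [0.042, 0.001, 0.999], [0.014, -1.0, 0.0]]
wrist_force: [0.7, 0.9, 0.6]
finger_gap: 0.046
```

Call:
{"fn": "play_rows", "kwargs": {
  "rows": [
    {"linear":[-0.0163,0,-0.0342],"rotation":[0,0,0],"gripper":1},
    {"linear":[-0.0163,0,-0.0342],"rotation":[0,0,0],"gripper":1},
    {"linear":[-0.0163,0,-0.0342],"rotation":[0,0,0],"gripper":1},
    {"linear":[-0.0163,0,-0.0342],"rotation":[0,0,0],"gripper":1},
    {"linear":[-0.0163,0,-0.0342],"rotation":[0,0,0],"gripper":1},
    {"linear":[-0.0163,0,-0.0342],"rotation":[0,0,0],"gripper":1},
    {"linear":[-0.0163,0,-0.0342],"rotation":[0,0,0],"gripper":1},
    {"linear":[-0.0163,0,-0.0342],"rotation":[0,0,0],"gripper":1},
    {"linear":[-0.0163,0,-0.0342],"rotation":[0,0,0],"gripper":1},
    {"linear":[-0.0163,0,-0.0342],"rotation":[0,0,0],"gripper":1}
  ]
}}

```text
time_s: 13.4
eef_pos: [0.4369, -0.1972, 0.4199]
eef_rot: [[0.999, 0.0, -0.042], [0.042, -0.0, 0.999], [0.0, -1.0, -0.0]]
wrist_force: [0.4, -0.3, -0.2]
finger_gap: 0.0004
```

Call:
{"fn": "play_rows", "kwargs": {
  "rows": [
    {"linear":[0,0,0],"rotation":[0,7.8,0],"gripper":1},
    {"linear":[0,0,0],"rotation":[0,7.8,0],"gripper":1},
    {"linear":[0,0,0],"rotation":[0,7.8,0],"gripper":1},
    {"linear":[0,0,0],"rotation":[0,7.8,0],"gripper":1},
    {"linear":[0,0,0],"rotation":[0,7.8,0],"gripper":1},
    {"linear":[0,0,0],"rotation":[0,7.8,0],"gripper":1},
    {"linear":[0,0,0],"rotation":[0,7.8,0],"gripper":1},
    {"linear":[0,0,0],"rotation":[0,7.8,0],"gripper":1},
    {"linear":[0,0,0],"rotation":[0,7.8,0],"gripper":1},
    {"linear":[0,0,0],"rotation":[0,7.8,0],"gripper":1},
    {"linear":[0,0,0],"rotation":[0,7.8,0],"gripper":1},
    {"linear":[0,0,0],"rotation":[0,7.8,0],"gripper":1},
    {"linear":[0,0,0],"rotation":[0,0,0],"gripper":1},
    {"linear":[0,0,0],"rotation":[0,0,0],"gripper":1},
    {"linear":[0,0,0],"rotation":[0,0,0],"gripper":1}
  ]
}}

```text
time_s: 14.9
eef_pos: [0.438, -0.1962, 0.4197]
eef_rot: [[-0.018, 0.0, 1.0], [-1.0, -0.0, -0.018], [0.0, -1.0, 0.0]]
wrist_force: [0.4, -0.1, 0.3]
finger_gap: 0.0004
```

```bash
python3 st.py
python3 - <<'E'
from h import *
for n in("side","top"):
    cv2.imwrite(f"pics/{n}5.png",bot.snapshot(n)[:,:,::-1])
a=cv2.imread("pics/side5.png");b=cv2.imread("pics/top5.png")
cv2.imwrite("pics/m5.png",np.hstack([cv2.resize(a[90:290,190:390],(400,400)),cv2.resize(b[120:320,200:400],(400,400))]))
E
```

```text
t 14.9 q [-0.674 -0.142  1.535  0.     1.749  0.916] p [ 0.438  -0.1962  0.4197] F [ 0.36 -0.08  0.26] M [ 0.013  0.017 -0.017] gap 0.0004
R [[-0.018, 0.0, 1.0], [-1.0, -0.0, -0.018], [0.0, -1.0, 0.0]] xang -91.05
```

View pics/m5.png

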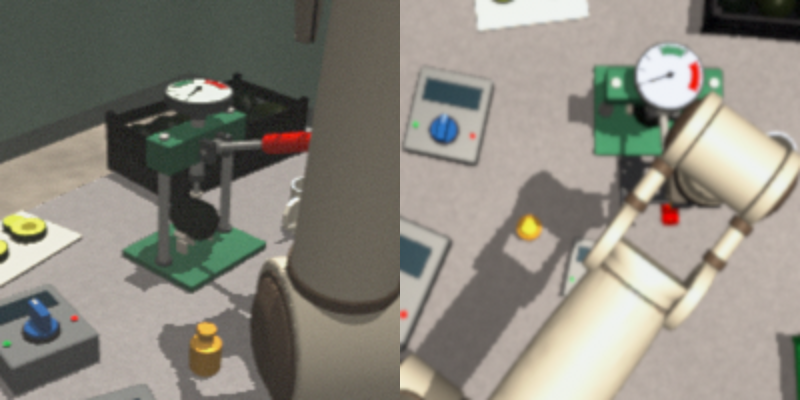

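The side view shows the dial needle at zero, and the top view shows the knob back at rest and the gripper over the handle. I descend slowly to the handle.

Call:
{"fn": "play_rows", "kwargs": {
  "rows": [
    {"linear":[0,0.015,0],"rotation":[0,0,0],"gripper":1},
    {"linear":[0,0.015,0],"rotation":[0,0,0],"gripper":1},
    {"linear":[0,0.015,0],"rotation":[0,0,0],"gripper":1},
    {"linear":[0,0.015,0],"rotation":[0,0,0],"gripper":1},
    {"linear":[0,0.015,0],"rotation":[0,0,0],"gripper":1},
    {"linear":[0,0.015,0],"rotation":[0,0,0],"gripper":1},
    {"linear":[0,0.01,0],"rotation":[0,0,0],"gripper":1},
    {"linear":[0,0.005,0],"rotation":[0,0,0],"gripper":1},
    {"linear":[0,0.005,0],"rotation":[0,0,0],"gripper":1},
    {"linear":[0,0.005,0],"rotation":[0,0,0],"gripper":1},
    {"linear":[0,0.005,0],"rotation":[0,0,0],"gripper":1},
    {"linear":[0,0.005,0],"rotation":[0,0,0],"gripper":1},
    {"linear":[0,0.005,0],"rotation":[0,0,0],"gripper":1},
    {"linear":[0,0,0],"rotation":[0,0,0],"gripper":1},
    {"linear":[0,0,0],"rotation":[0,0,0],"gripper":1}
  ]
}}

```text
time_s: 16.5
eef_pos: [0.4383, -0.1965, 0.2901]
eef_rot: [[-0.021, 0.001, 1.0], [-1.0, -0.001, -0.021], [0.001, -1.0, 0.001]]
wrist_force: [-0.4, -0.7, 2.2]
finger_gap: 0.0003
```

```bash
python3 st.py
cat > look.py <<'E'
import sys
from h import *
k=sys.argv[1]
a=bot.snapshot("side")[:,:,::-1];b=bot.snapshot("top")[:,:,::-1]
cv2.imwrite(f"pics/m{k}.png",np.hstack([cv2.resize(a[110:230,240:360],(400,400),interpolation=cv2.INTER_CUBIC),cv2.resize(b[130:190,305:365],(400,400),interpolation=cv2.INTER_CUBIC)]))
cv2.imwrite(f"pics/fs{k}.png",a);cv2.imwrite(f"pics/ft{k}.png",b)
E
python3 look.py 6
```

```text
t 16.5 q [-0.674 -0.128  1.772 -0.     1.497  0.918] p [ 0.4383 -0.1965  0.2901] F [-0.41 -0.72  2.19] M [0.058 0.076 0.041] gap 0.0003
R [[-0.021, 0.001, 1.0], [-1.0, -0.001, -0.021], [0.001, -1.0, 0.001]] xang -91.18
```

View pics/m6.png

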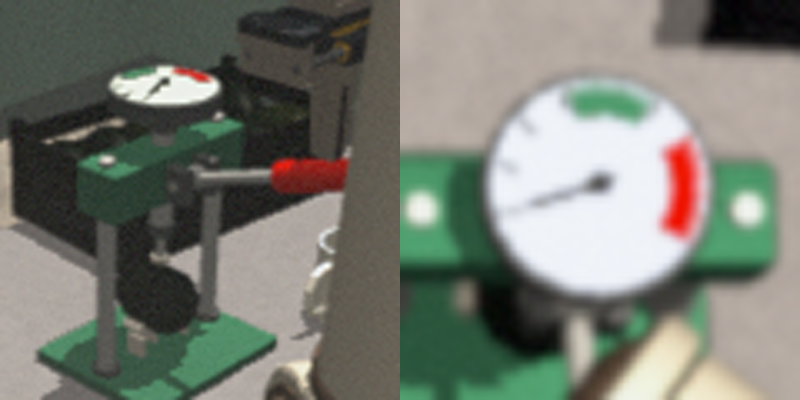

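Contact is at TCP z 0.290 with 2 N, as computed. The needle, pointing left in the right-hand crop, is at zero. I press to about lever 0.36.

Call:
{"fn": "play_rows", "kwargs": {
  "rows": [
    {"linear":[0,0.005,0],"rotation":[0,0,0],"gripper":1},
    {"linear":[0,0.005,0],"rotation":[0,0,0],"gripper":1},
    {"linear":[0,0.005,0],"rotation":[0,0,0],"gripper":1},
    {"linear":[0,0.005,0],"rotation":[0,0,0],"gripper":1},
    {"linear":[0,0.005,0],"rotation":[0,0,0],"gripper":1},
    {"linear":[0,0.005,0],"rotation":[0,0,0],"gripper":1},
    {"linear":[0,0.005,0],"rotation":[0,0,0],"gripper":1},
    {"linear":[0,0.005,0],"rotation":[0,0,0],"gripper":1},
    {"linear":[0,0.005,0],"rotation":[0,0,0],"gripper":1},
    {"linear":[0,0.005,0],"rotation":[0,0,0],"gripper":1},
    {"linear":[0,0.003,0],"rotation":[0,0,0],"gripper":1},
    {"linear":[0,0,0],"rotation":[0,0,0],"gripper":1},
    {"linear":[0,0,0],"rotation":[0,0,0],"gripper":1},
    {"linear":[0,0,0],"rotation":[0,0,0],"gripper":1}
  ]
}}

```text
time_s: 18.0
eef_pos: [0.4379, -0.1963, 0.2367]
eef_rot: [[-0.021, -0.001, 1.0], [-1.0, 0.0, -0.021], [-0.0, -1.0, -0.001]]
wrist_force: [-4.2, 0.2, 5.0]
finger_gap: 0.0007
```

```bash
python3 st.py; python3 look.py 7
```

```text
t 18.0 q [-0.674 -0.097  1.848 -0.     1.391  0.918] p [ 0.4379 -0.1963  0.2367] F [-4.2   0.24  5.02] M [0.094 0.91  0.005] gap 0.0007
R [[-0.021, -0.001, 1.0], [-1.0, 0.0, -0.021], [-0.0, -1.0, -0.001]] xang -91.18
```

View pics/m7.png

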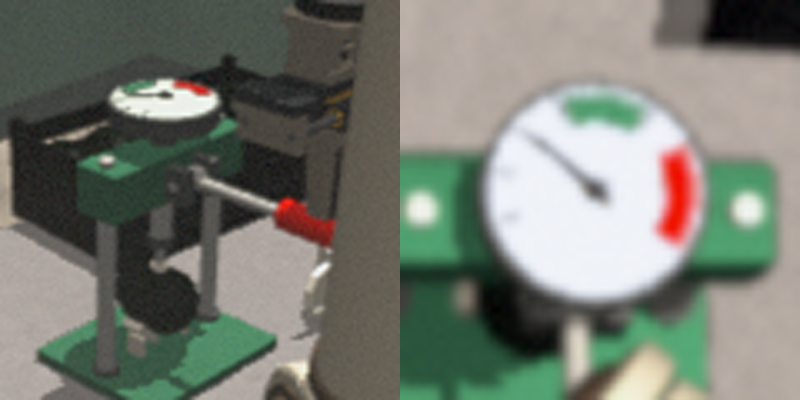

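The needle has moved to point up-left, about 0.9 to 1.0 rad. I press 11 mm more, slowly.

Call:
{"fn": "play_rows", "kwargs": {
  "rows": [
    {"linear":[0,0.002,0],"rotation":[0,0,0],"gripper":1},
    {"linear":[0,0.003,0],"rotation":[0,0,0],"gripper":1},
    {"linear":[0,0.003,0],"rotation":[0,0,0],"gripper":1},
    {"linear":[0,0.002,0],"rotation":[0,0,0],"gripper":1},
    {"linear":[0,0.001,0],"rotation":[0,0,0],"gripper":1},
    {"linear":[0,0,0],"rotation":[0,0,0],"gripper":1},
    {"linear":[0,0,0],"rotation":[0,0,0],"gripper":1},
    {"linear":[0,0,0],"rotation":[0,0,0],"gripper":1}
  ]
}}

```text
time_s: 18.9
eef_pos: [0.4378, -0.1963, 0.2258]
eef_rot: [[-0.021, -0.001, 1.0], [-1.0, -0.0, -0.021], [0.0, -1.0, -0.001]]
wrist_force: [-5.6, -1.2, 7.1]
finger_gap: 0.0007
```

```bash
python3 st.py; python3 look.py 8
```

```text
t 18.9 q [-6.740e-01 -8.800e-02  1.862e+00 -1.000e-03  1.369e+00  9.180e-01] p [ 0.4378 -0.1963  0.2258] F [-5.58 -1.2   7.13] M [ 0.156  1.033 -0.036] gap 0.0007
R [[-0.021, -0.001, 1.0], [-1.0, -0.0, -0.021], [0.0, -1.0, -0.001]] xang -91.18
```

View pics/m8.png

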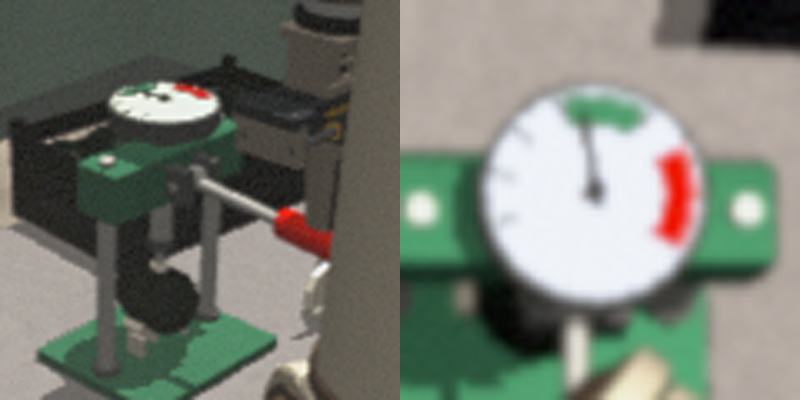

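The needle is inside the green, left of the middle, at about 1.75 rad. I press 2 mm more to centre it and let it settle.

Call:
{"fn": "play_rows", "kwargs": {
  "rows": [
    {"linear":[0,0.001,0],"rotation":[0,0,0],"gripper":1},
    {"linear":[0,0.001,0],"rotation":[0,0,0],"gripper":1},
    {"linear":[0,0,0],"rotation":[0,0,0],"gripper":1},
    {"linear":[0,0,0],"rotation":[0,0,0],"gripper":1},
    {"linear":[0,0,0],"rotation":[0,0,0],"gripper":1},
    {"linear":[0,0,0],"rotation":[0,0,0],"gripper":1},
    {"linear":[0,0,0],"rotation":[0,0,0],"gripper":1},
    {"linear":[0,0,0],"rotation":[0,0,0],"gripper":1},
    {"linear":[0,0,0],"rotation":[0,0,0],"gripper":1},
    {"linear":[0,0,0],"rotation":[0,0,0],"gripper":1}
  ]
}}

```text
time_s: 20.0
eef_pos: [0.4378, -0.1964, 0.2239]
eef_rot: [[-0.021, -0.001, 1.0], [-1.0, -0.0, -0.021], [0.0, -1.0, -0.001]]
wrist_force: [-5.4, 0.6, 5.5]
finger_gap: 0.0002
```

```bash
python3 st.py; python3 look.py 9
```

```text
t 20.0 q [-6.740e-01 -8.700e-02  1.864e+00 -1.000e-03  1.365e+00  9.180e-01] p [ 0.4378 -0.1964  0.2239] F [-5.39  0.65  5.49] M [ 0.008  1.062 -0.037] gap 0.0002
R [[-0.021, -0.001, 1.0], [-1.0, -0.0, -0.021], [0.0, -1.0, -0.001]] xang -91.19
```

View pics/m9.png

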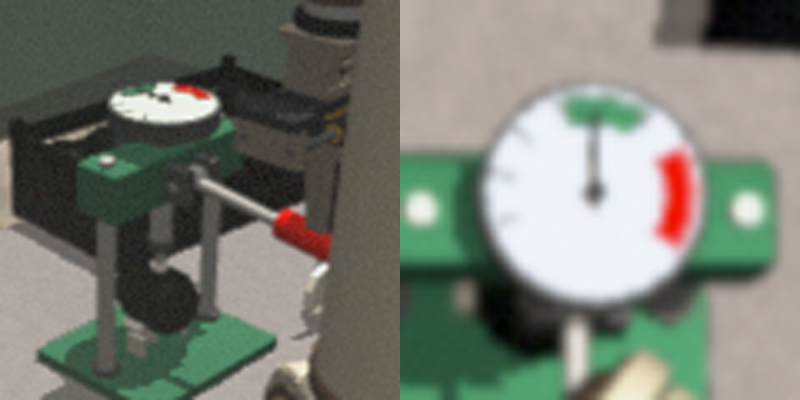

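View pics/ft9.png

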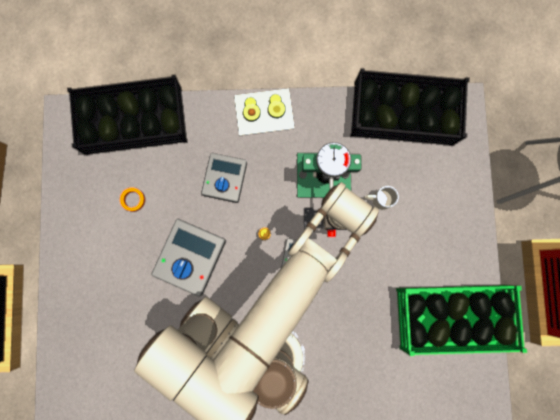

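The needle stands in mid-green, pointing up in the crop. The top view shows the weight (264,234), tape (132,199) and cup (387,197) unmoved and the knob at rest. I hand in.

```bash
python3 -c "
from rig import bot
bot.sign_off()"
```

```text
the job is handed in; nothing more can be done
```

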